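# Slide a vial holder onto the bench rail and load it

### The job

Hang the empty vial holder on the bench rail: bring its shoe into the open left end of the channel and slide it along, never forcing it, until it meets the spring buffer of the station stop and the stop's plunger snaps down behind the shoe, without ramming the buffer to its end. Then stand the loose control vial gently in the holder's socket, let go, and leave everything else on the bench where it is.

Things in the scene. Friction and masses are not known exactly. Their poses are not given: they have to be found in the camera images.
- holder: the empty vial holder, 110 g, standing upright and loose on the bench: grey socket block 40 x 40 mm, 38 mm tall, with a white shoe behind it on a neck (10 mm tall, 30 mm long in y). Origin: centre of the block's underside; z up, x to the rear (the shoe). It enters the rail moving along its own -y, shoe level with the channel. Grip it from above across the block's y sides
- holder_shoe (a point): centre of the shoe, at x 37, z 20 mm of the holder; axes as the holder's. The shoe is 12.5 mm deep (x), 30.5 mm tall (z); it runs from y = +18 mm (square rear end) to -18 mm, then tapers to its tip at y = -27 mm, where it is 7.5 mm deep and 19.5 mm tall
- holder_socket (a point): centre of the floor of the holder's round socket: 28 mm wide, 28 mm deep, open upwards, floor 10 mm above the block's underside; axes as the holder's
- rail: the fixed rail stand: aluminium channel 280 mm long on two posts over a grey base plate. Origin: on the bench under the channel's middle; y along the channel to the open end, z up. Channel x -11 to 11, z 100 to 140 mm, slot in the front face (-x), 13 mm tall. A holder on the rail has its origin at x -37, z 100 mm, y along the rail's. At y -108 mm sits another such holder, fixed, with its own vial
- rail_mouth (a point): centre of the channel's open end, at y 140, z 120 mm of the rail, to the robot's left; the other end is capped; axes as the rail's. Inside the channel is 14 mm deep (x) and 32 mm tall (z): 0.75 mm of clearance all round the shoe, 1.5 mm above and below the neck
- plunger (a joint): lift (m) of the spring plunger of the stop clamped on the rail, somewhere from y 5 to 50 mm of the rail (steel barrel, black knob, top at z 170 mm). 0 is down, 0.007 the most. Nose 8 mm along the rail, 5 mm deep in the channel. The shoe's lead lifts it about 4 mm (push 4 to 10 N), it rides on the shoe, then drops to 0 behind the rear end: the holder's origin is then 22 mm past its axis
- buffer (a joint): travel (m) of the stop's spring buffer in the channel, towards the capped end: 0 free, 0.011 at its hard end. The shoe's tip meets it 4 mm before the plunger drops; 2.7 N at first, then 1.8 N per mm. Latched, it stays pressed 3 to 4 mm and keeps the holder against the plunger. Over 0.009 counts as rammed
- control_vial: the loose control vial, 24 mm in diameter, 48 mm tall with its white cap, 30 g, standing on the bench. Origin: centre of its underside; z up
- tally: bystander: hand tally counter, 63 x 52 x 25 mm, on the bench between the working places; origin at its underside
- bottle: bystander: small reagent bottle with screw cap, 48 mm in diameter, 96 mm tall, at the left; origin at its underside
- timer: bystander: bench timer standing on edge, 24 x 72 x 60 mm, behind the rail; origin at its underside
- petri_dish: bystander: closed petri dish, 61 mm in diameter, 16 mm tall, at the left; origin at its underside
Mind the look-alikes: they are no part of the job. What is shaped like the holder but yellow is not meant.

How it is judged:
On the way, in this order (a step that is already met when the one before it is completed fails the run):
1. the empty holder hangs in the rail, latched: the plunger is down behind its shoe and the buffer is pressed (value of joint plunger below 0.0015 m and value of joint buffer between 0.002 and 0.009 m and x of holder in the frame of rail between -0.041 and -0.033 m and z of holder in the frame of rail between 0.094 and 0.104 m and angle between the y axis of holder and the y axis of rail, either way round below 0.1 rad and angle between holder's own z axis and vertical below 0.15 rad), for 0.2 s.
2. the vial stands in the latched holder's socket (all of step 1 and horizontal distance between control_vial and holder_socket below 0.006 m and z of control_vial in the frame of holder between 0.006 and 0.014 m and angle between control_vial's own z axis and vertical below 0.2 rad), for 0.2 s.
At the end, for the whole second after the job is handed in: The holder is latched in the rail (plunger down within 1.5 mm, buffer pressed 2 to 9 mm, within 4 mm of its line, its height -6 to +4 mm, 0.1 rad of the rail, tilt under 0.15 rad), the vial stands in its socket (within 6 mm of centre, 4 mm of the floor, tilt under 0.2 rad), both at rest (all of step 2 and linear speed of each of holder, control_vial below 0.01 m/s); the robot touches nothing.
It fails at once if the holder is forced against the rail (more than 25 N) (contact force between holder and rail above 25 N).
It fails at once if the buffer is rammed (pressed more than 9 mm) (value of joint buffer above 0.009 m).
It fails at once if the vial is pressed hard into or against the holder (more than 15 N) (contact force between control_vial and holder above 15 N).
It fails at once if a bystander is moved by more than 20 mm (distance of any of tally, bottle, timer, petri_dish from where it was at the start of the episode above 0.02 m).
It also fails if it takes over 72 s, if anything falls off the work surface, if the arm or the gripper's body presses on something with over 40 N, if the wrist force passes 120 N, or if a joint passes its speed limit or range.

### The arm

A 7-joint arm with a two-finger parallel gripper is mounted at the origin on a cart in front of the work surface, level with it; the furniture and walls round the work are solid. World frame = base frame: x ahead of the robot, y to its left, z up, the work surface at z = 0. Lengths are in m, angles in rad, forces in N, time in s.
With the tool pointing down it reaches from about 0.425 to 0.95 m from the base axis. Payload 4.7 kg.
Tool frame: the origin (TCP) lies midway between the tips of the shut fingers; the grasp point (between the pads) lies 19 mm behind it; x points along the fingers, y is the direction in which the jaws open and shut, and the axes are right-handed (so a half turn about x gives the same grasp; the last joint's range is limited). The gripper opens to 85 mm and grips with 20 to 120 N. Pads are 22 mm wide; open, the fingers measure 114 mm over their backs; the gripper's body (76 mm by 85 mm) begins 54 mm behind the grasp point. The pads swing forward as they close: fully open they stand 13 mm farther back than shut.
Start: joints at [1.121, 0.469, -0.049, 1.532, 0.024, 1.141, -0.082], TCP at [0.276, -0.616, 0.231] pointing down, gripper open.
Joint ranges: [-2.59, 2.59], [-0.33, 1.99], [-1.39, 1.29], [0.1, 2.45], [-1.04, 4.18], [0.21, 1.99], [-2.66, 2.66]. Speed limits (rad/s): [2.57, 2.57, 3.14, 3.14, 3.14, 3.14, 3.14].

### API

Orientations are given as a rotation vector (axis times angle).
In Python, from rig import get_state, camera, calibration, close_job gives the robot as it stands.
- The arm moves only by the tool arm_command, never from a script. Its argument "plan" is a list of rows, each a list of 7 numbers: the turn, a rotation vector about the tool's x, y, z in degrees, then the shift along the tool's x, y, z in m, then the finger opening in m, from 0 to 0.0854. A call has 1 to 20 rows; each row shifts and turns the commanded pose from where the row before left it, along the tool's axes as they then stand; what a row does not reach is not made up. A row lasts 1/10 s, in which the tool goes at most 50 mm and 8.59 degrees, less where a joint would pass 70% of its speed; a pose out of reach is approached as far as the arm can. A call with a gripper value outside its range is refused whole. The fingers move at their own pace and stop on an object; "grip_force" is the grip in N (left out, the last holds). Time passes only in rows, so rows that do not move let the fingers close. It gives the time, the measured TCP pose, the force and the opening at its end, in the units of the state.
- get_state(): the state, without advancing time (a new reading comes with each control period).
- camera(name): name is "scene" or "top" or "wrist"; returns (picture, depth): 480x640x3 uint8, red, green, blue; 480x640 float32, m along the optical axis (not along the pixel's ray), 0 where there is no reading.
- calibration(name): a dict with "fx", "fy", "cx", "cy" (pixels), "pose" (4x4, takes a point from camera to world coordinates). Camera axes: x right, y up, looking along -z (the intrinsics and any distortion apply to the point x, -y, -z); pixel columns grow to the right and rows downward; lengths in m; the calibration is good to about 2 mm. A picture is of the moment at which its call begins: read the wrist's pose just before it. calibration takes no time and is no camera call; for the wrist camera it gives the pose at the moment of the call.
- close_job(): hands the job in, once; it reports no verdict.
The state is a dict: "t": time; "joint_positions": joint angles; "joint_vel": joint speeds; "effort": joint torques, N m; "tcp_pos": TCP position; "tool_rot": TCP orientation; "wrist_force": force on the tool from outside, world axes, zero at the start; "moment": the same for the moment, N m; "finger_gap": opening from 0.0 (shut) to 1.0 (fully open).
Only numpy, scipy, OpenCV 4.12 (cv2) and the standard library are available. Lean on these libraries where they do the work, as an engineer would, in place of code of your own. Each camera call takes 0.05 s, during which the arm holds its last target. There are 200 camera calls.

## Working session

There is one attempt and no reset: what is moved stays moved. The work goes in short steps, Python scripts to look and compute and a tool call to move; the robot and the scene stay as the last step left them, time stands still between calls to the robot, and variables do not carry over. Pictures are saved under pics/ and viewed, about 8 in all and at most 12, crops included, and the job is handed in when it is done.

Besides the shell and the picture viewer there is one more tool, called after "Request:" in YAML: its name, and indented under it one key for each argument. arm_command: Moves the arm, as the interface text tells. Its arguments: {"type":"object","properties":{"plan":{"type":"array"},"grip_force":{"type":"number"}},"required":["plan"]}

```bash
mkdir -p pics; ls
cat > h.py <<'E'
import numpy as np, cv2
from rig import get_state, camera, calibration, close_job
from scipy.spatial.transform import Rotation as R
np.set_printoptions(precision=4,suppress=True)
def grab(n,f):
    c=calibration(n); p,d=camera(n); cv2.imwrite('pics/%s.png'%f,p[:,:,::-1]); np.savez('pics/%s.npz'%f,d=d,pose=c['pose'],k=[c['fx'],c['fy'],c['cx'],c['cy']]); return p,d,c
def world(c,d):
    v,u=np.mgrid[0:480,0:640]
    P=np.stack([(u-c['cx'])/c['fx']*d,-(v-c['cy'])/c['fy']*d,-d],-1)
    T=np.array(c['pose']); return P@T[:3,:3].T+T[:3,3]
def ray(c,u,v,z):
    T=np.array(c['pose']); r=T[:3,:3]@np.array([(u-c['cx'])/c['fx'],-(v-c['cy'])/c['fy'],-1]); o=T[:3,3]
    return o+r*(z-o[2])/r[2]
E
python3 - <<'E'
from h import *
s=get_state(); print(s)
for n in('scene','top'):
    p,d,c=grab(n,n+'0'); print(c)
a=cv2.imread('pics/top0.png');b=cv2.imread('pics/scene0.png')
E
```

```text
pics
{'t': 0.0, 'joint_positions': array([ 1.1211,  0.4694, -0.0486,  1.5337,  0.0241,  1.141 , -0.0823]), 'joint_vel': array([-0.0002, -0.0001,  0.0001,  0.0008,  0.0001,  0.0006,  0.    ]), 'effort': array([  0.0004, -51.0308,  -0.0464, -23.7711,   0.0107,   0.0076,
         0.    ]), 'tcp_pos': array([ 0.2755, -0.6156,  0.2303]), 'tool_rot': array([ 1.9895,  0.4269, -1.9905]), 'wrist_force': array([-0.5257, -0.0245, -0.2352]), 'moment': array([-0.0401,  0.02  , -0.0011]), 'finger_gap': 0.998934874717614}
{'fx': 433.11631224016963, 'fy': 433.11631224016963, 'cx': 319.94052782129216, 'cy': 236.97606760612894, 'pose': array([[-0.8583,  0.3201, -0.4011,  0.2785],
       [-0.5129, -0.5121,  0.689 ,  0.8314],
       [ 0.0151,  0.7971,  0.6037,  0.6269],
       [ 0.    ,  0.    ,  0.    ,  1.    ]])}
{'fx': 450.4889773593195, 'fy': 450.4889773593195, 'cx': 320.95652446027606, 'cy': 242.7954864017213, 'pose': array([[-0.0158,  0.9969, -0.0765,  0.5356],
       [-0.9991, -0.0188, -0.038 ,  0.2315],
       [-0.0393,  0.0758,  0.9963,  0.9356],
       [ 0.    ,  0.    ,  0.    ,  1.    ]])}
```

View pics/top0.png

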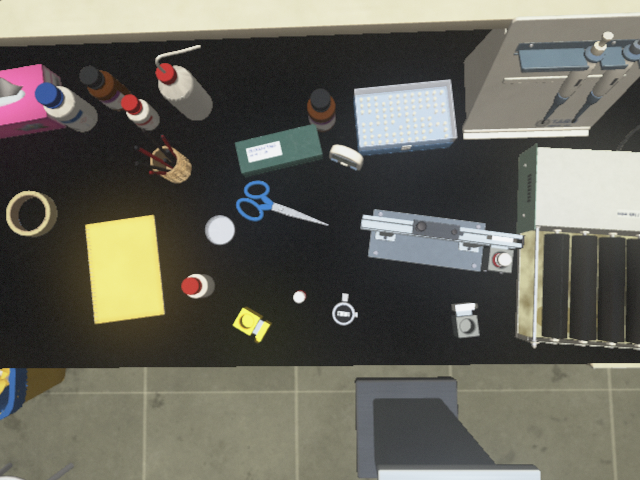

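View pics/scene0.png

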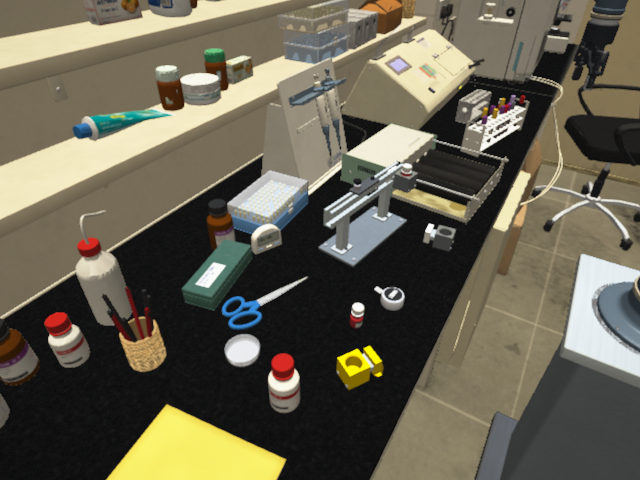

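The top view shows the grey holder at (465,322) with its shoe to the rear. The rail runs from (362,222) at the open end to (522,240), and two dark knobs on it at (421,227) and (455,232) could be the stop. The vial is at (299,297) and the tally at (344,313). The yellow look-alike is at (250,322).

Run:
```python
from h import *
a=cv2.imread('pics/top0.png'); f=np.load('pics/top0.npz'); k=f['k']; c=dict(fx=k[0],fy=k[1],cx=k[2],cy=k[3],pose=f['pose']); P=world(c,f['d'])
def reg(u0,u1,v0,v1,z0,z1):
    m=np.zeros((480,640),bool); m[v0:v1,u0:u1]=1; return m&(P[...,2]>z0)&(P[...,2]<z1)
print('bench',P[350,300],P[330,420])
for n,r in dict(block=(440,490,295,345,.030,.046),shoe=(440,490,295,345,.028,.046),vial=(288,312,285,308,.035,.06),railtop=(355,530,205,255,.130,.146),knob=(355,530,205,255,.155,.19)).items():
    m=reg(*r); Q=P[m]; 
    if len(Q)<3: print(n,len(Q)); continue
    print(n,len(Q),Q.mean(0),Q.min(0),Q.max(0), 'rect',cv2.minAreaRect(Q[:,:2].astype(np.float32)*1000))
s=np.hstack([cv2.resize(a[190:265,350:530],None,fx=3.3,fy=3.3,interpolation=2)]); t=cv2.resize(a[285:345,430:500],None,fx=5,fy=5,interpolation=2)
o=np.zeros((248+300,594,3),np.uint8); o[:s.shape[0],:s.shape[1]]=s[:248,:594]; o[248:,:350]=t
cv2.imwrite('pics/crop1.png',o)
```

```text
bench [ 0.3875  0.3138 -0.0012] [ 0.4253  0.0679 -0.0017]
block 425 [ 0.4479 -0.0148  0.0359] [ 0.4152 -0.0379  0.0305] [0.4809 0.0057 0.041 ] rect ((448.68670654296875, -14.954294204711914), (63.66856384277344, 41.16463851928711), 5.563337802886963)
shoe 441 [ 0.4479 -0.0148  0.0357] [ 0.4152 -0.0379  0.028 ] [0.4809 0.0058 0.041 ] rect ((448.0306701660156, -16.074872970581055), (65.6912841796875, 43.65407180786133), 0.08768255263566971)
vial 108 [0.4993 0.3118 0.0468] [0.488  0.3008 0.0377] [0.5095 0.3223 0.0508] rect ((499.0255126953125, 312.03692626953125), (21.029695510864258, 21.692760467529297), 45.1890983581543)
railtop 1714 [0.6096 0.0327 0.1397] [ 0.5709 -0.0928  0.13  ] [0.6456 0.1904 0.146 ] rect ((606.7238159179688, 50.52812194824219), (283.82763671875, 42.15636444091797), 80.41719055175781)
knob 99 [0.6135 0.0712 0.1668] [ 0.5703 -0.058   0.1551] [0.6288 0.0988 0.1716] rect ((593.2279663085938, 21.616531372070312), (164.93226623535156, 16.173999786376953), 68.33582305908203)
```

View pics/crop1.png

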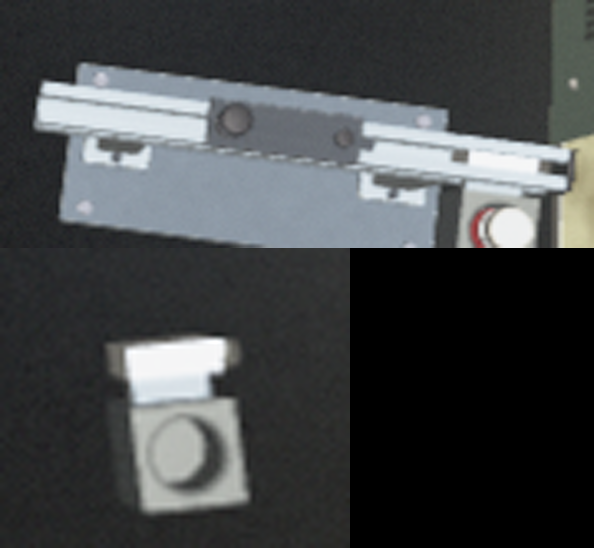

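```bash
cat >> h.py <<'E'
def delta(p,yaw=None,jaw=None,show=True):
    """needed turn about tool x (deg) so that tool y lies along world heading jaw(deg) (mod 180), tool down; then shifts in tool axes after turn"""
    s=get_state(); M=R.from_rotvec(s['tool_rot']).as_matrix(); x0=np.array(s['tcp_pos'])
    Rt=M
    if jaw is not None:
        best=None
        for j in (jaw,jaw+180):
            y=np.array([np.cos(np.radians(j)),np.sin(np.radians(j)),0]); x=np.array([0,0,-1.]); T=np.stack([x,y,np.cross(x,y)],1)
            rv=np.degrees((R.from_matrix(M.T@T)).as_rotvec())
            if best is None or np.linalg.norm(rv)<np.linalg.norm(best[0]): best=(rv,T)
        print('turn',best[0]); Rt=best[1]
    print('tcp',x0,'shift(tool, after turn)',Rt.T@(np.array(p)-x0),'F',s['wrist_force'],'M',s['moment'],'gap',s['finger_gap'],'t',s['t'])
E
python3 - <<'E'
from h import *
s=get_state(); M=R.from_rotvec(s['tool_rot']).as_matrix(); print(M)
c=calibration('wrist'); T=np.array(c['pose']); print(c['fx'],c['cx'],c['cy']); print('cam in tool',M.T@(T[:3,3]-s['tcp_pos'])); print('cam axes in tool\n',M.T@T[:3,:3])
f=np.load('pics/top0.npz'); k=f['k']; c=dict(fx=k[0],fy=k[1],cx=k[2],cy=k[3],pose=f['pose']); P=world(c,f['d'])
# rail top line fit: front face edges by column
v,u=np.mgrid[0:480,0:640]
m=(P[...,2]>.134)&(P[...,2]<.146)&(u>355)&(u<535)&(v>205)&(v<255)
E=[]
for uu in range(364,410):
    q=P[:,uu][m[:,uu]]
    if len(q)>3: E.append([q[:,0].max(),q[:,0].min(),q[:,1].mean(),q[:,2].mean()])
E=np.array(E);print(E[::6]);print(np.degrees(np.polyfit(E[:,2],E[:,0],1)[0]),np.degrees(np.polyfit(E[:,2],E[:,1],1)[0]))
print('ray ends at z.14', ray(c,362,217,.14),ray(c,361,229,.14),ray(c,523,235,.14),ray(c,521,247,.14),'knob',ray(c,421,226,.17))
delta([0.38,-0.06,0.25],jaw=95.5)
E
```

```text
[[-0.0008  0.4085 -0.9128]
 [ 0.0016 -0.9128 -0.4085]
 [-1.     -0.0018  0.    ]]
429.44454548373517 323.56281720071235 240.6559197112781
cam in tool [-0.1425 -0.     -0.0786]
cam axes in tool
 [[ 0.0007  0.305  -0.9523]
 [ 1.     -0.0007  0.0005]
 [-0.0005 -0.9523 -0.305 ]]
[[0.6449 0.625  0.1848 0.139 ]
 [0.6446 0.6233 0.1742 0.139 ]
 [0.6425 0.6211 0.1637 0.1394]
 [0.6406 0.6193 0.1532 0.1392]
 [0.6383 0.6177 0.1428 0.1399]
 [0.6368 0.617  0.1321 0.1388]
 [0.6363 0.6149 0.1216 0.1389]
 [0.634  0.613  0.1112 0.1397]]
8.56341557685766 8.596915104601049
ray ends at z.14 [0.6412 0.1883 0.14  ] [0.6198 0.1906 0.14  ] [ 0.6037 -0.0909  0.14  ] [ 0.5828 -0.0864  0.14  ] knob [0.6197 0.0905 0.17  ]
turn [18.6105  0.0193  0.1004]
tcp [ 0.2755 -0.6156  0.2303] shift(tool, after turn) [-0.0197 -0.5431 -0.1573] F [ 0.1049 -0.5031 -0.3824] M [-0.0087  0.0046  0.0008] gap 1.0022119290107048 t 0.1
```

Run:
```python
from h import *
f=np.load('pics/top0.npz'); k=f['k']; c=dict(fx=k[0],fy=k[1],cx=k[2],cy=k[3],pose=f['pose']); P=world(c,f['d'])
for y0 in np.arange(-.5,0,.05):
    print(round(y0,2),[ (round(float(Q[:,2].max()),3) if len(Q:=P[(P[...,1]>y0)&(P[...,1]<y0+.05)&(P[...,0]>x)&(P[...,0]<x+.05)]) else None) for x in np.arange(.2,.75,.05)])
delta([0.46,-0.016,0.23],jaw=95)
```

```text
-0.5 [-0.79, None, None, None, None, None, None, None, None, None, None]
-0.45 [-0.796, None, -0.105, None, None, None, None, None, None, None, None]
-0.4 [-0.789, None, -0.106, 0.011, None, None, None, None, 0.025, None, None]
-0.35 [-0.797, None, -0.107, 0.075, 0.068, 0.068, 0.07, 0.069, 0.095, 0.094, 0.095]
-0.3 [-0.79, None, None, 0.073, 0.073, 0.071, 0.073, 0.072, 0.097, 0.095, 0.095]
-0.25 [-0.792, None, None, 0.051, 0.073, 0.073, 0.072, 0.072, 0.096, 0.095, 0.095]
-0.2 [-0.796, None, None, 0.003, 0.073, 0.072, 0.072, 0.072, 0.095, 0.095, 0.096]
-0.15 [-0.795, None, None, 0.004, 0.088, 0.084, 0.083, 0.084, 0.096, 0.097, 0.096]
-0.1 [-0.795, None, None, 0.004, 0.005, 0.003, 0.14, 0.16, 0.143, 0.004, 0.005]
-0.05 [-0.792, None, None, 0.005, 0.041, 0.041, 0.141, 0.16, 0.143, 0.009, 0.004]
turn [19.1105  0.0198  0.1003]
tcp [ 0.2755 -0.6156  0.2303] shift(tool, after turn) [ 0.0003 -0.5813 -0.236 ] F [ 0.1049 -0.5031 -0.3824] M [-0.0087  0.0046  0.0008] gap 1.0022119290107048 t 0.1
```

Request:
arm_command:
  plan:
    - [6.4,0,0,0,0,0,0.0854]
    - [6.4,0,0,0,0,0,0.0854]
    - [6.3,0,0,0,0,0,0.0854]
    - [0,0,0,0,-0.0388,-0.0157,0.0854]
    - [0,0,0,0,-0.0388,-0.0157,0.0854]
    - [0,0,0,0,-0.0388,-0.0157,0.0854]
    - [0,0,0,0,-0.0388,-0.0157,0.0854]
    - [0,0,0,0,-0.0388,-0.0157,0.0854]
    - [0,0,0,0,-0.0388,-0.0157,0.0854]
    - [0,0,0,0,-0.0388,-0.0157,0.0854]
    - [0,0,0,0,-0.0388,-0.0157,0.0854]
    - [0,0,0,0,-0.0388,-0.0157,0.0854]
    - [0,0,0,0,-0.0388,-0.0157,0.0854]
    - [0,0,0,0,-0.0388,-0.0157,0.0854]
    - [0,0,0,0,-0.0388,-0.0157,0.0854]
    - [0,0,0,0,-0.0388,-0.0157,0.0854]
    - [0,0,0,0,-0.0388,-0.0157,0.0854]
    - [0,0,0,0,-0.0388,-0.0157,0.0854]

```text
t: 1.9
tcp_pos: [0.4595, -0.0142, 0.2312]
tool_rot: [2.177, 0.095, -2.177]
wrist_force: [0.6, -0.2, -0.1]
finger_gap: 0.997
```

Run:
```python
from h import *
p,d,c=grab('wrist','w1'); P=world(c,d)
for n,z0,z1 in(('blocktop',.034,.044),('bench',-.01,.008)):
    m=((P[...,2]>z0)&(P[...,2]<z1)&(P[...,1]>-.08)&(P[...,1]<.06)&(P[...,0]>.38)&(P[...,0]<.53)); Q=P[m]
    print(n,len(Q),Q.mean(0),Q.min(0),Q.max(0))
```

```text
blocktop 2140 [ 0.4482 -0.0161  0.0368] [ 0.4155 -0.0388  0.034 ] [0.4809 0.004  0.0402]
bench 22308 [ 0.4627 -0.0082 -0.0001] [ 0.38   -0.08   -0.0036] [0.53  0.06  0.008]
```

View pics/w1.png

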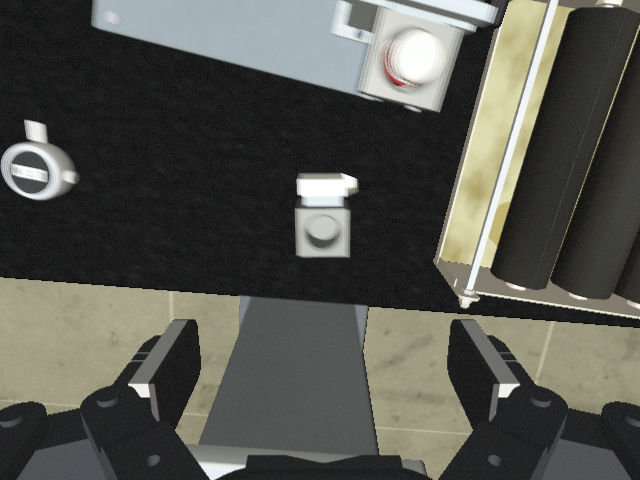

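The wrist view shows the holder at (322,232) with its shoe at (325,185). The tapered tip points right (-y), and the block is nearly square to the image. The tally is at (38,170).

Run:
```python
from h import *
a=cv2.imread('pics/w1.png'); f=np.load('pics/w1.npz'); k=f['k']; c=dict(fx=k[0],fy=k[1],cx=k[2],cy=k[3],pose=f['pose'])
g=a.max(2).astype(int); m=np.zeros_like(g); m[160:275,280:372]=(g[160:275,280:372]>70)
cols=lambda v:(np.where(m[v])[0].min(),np.where(m[v])[0].max())
for v in range(170,264,6): print(v,cols(v) if m[v].any() else None,end=' ')
print()
# block edges (top face): left/right lines rows 212-252
L=np.array([ray(c,cols(v)[0]-.5,v,.038)[:2] for v in range(214,252)]);Rr=np.array([ray(c,cols(v)[1]+.5,v,.038)[:2] for v in range(214,252)])
for E in(L,Rr): 
    q=np.polyfit(E[:,0],E[:,1],1); print('side heading deg',np.degrees(np.arctan(q[0])),'y at x=.435',np.polyval(q,.435))
B=np.array([ray(c,u,np.where(m[:,u])[0].max()+.5,.038)[:2] for u in range(302,344)]); q=np.polyfit(B[:,1],B[:,0],1); print('front edge slope',np.degrees(np.arctan(q[0])),'x at y=-.016',np.polyval(q,-.016), 'w',np.linalg.norm(L.mean(0)-Rr.mean(0)))
```

```text
170 None 176 (np.int64(298), np.int64(351)) 182 (np.int64(296), np.int64(357)) 188 (np.int64(297), np.int64(357)) 194 (np.int64(297), np.int64(351)) 200 (np.int64(301), np.int64(343)) 206 (np.int64(301), np.int64(343)) 212 (np.int64(295), np.int64(350)) 218 (np.int64(295), np.int64(350)) 224 (np.int64(295), np.int64(349)) 230 (np.int64(295), np.int64(349)) 236 (np.int64(295), np.int64(349)) 242 (np.int64(295), np.int64(349)) 248 (np.int64(296), np.int64(349)) 254 (np.int64(296), np.int64(349)) 260 None 
side heading deg 4.992554878591305 y at x=.435 0.007587443228846299
side heading deg 4.951602040203168 y at x=.435 -0.03745130917622949
front edge slope -5.552462262621695 x at y=-.016 0.41577046859650496 w 0.044870924632099726
```

Run:
```python
from h import *
delta([0.434,-0.0150,0.006],jaw=95.2)
```

```text
turn [ 0.3747 -0.1773  0.2643]
tcp [ 0.4614 -0.0063  0.2317] shift(tool, after turn) [0.2257 0.0062 0.0281] F [2.5646 5.5863 0.1686] M [ 0.3907 -0.1303  0.0326] gap 0.9957550425164592 t 1.95
```

Request:
arm_command:
  plan:
    - [0,0,0,0.02,0,0,0.0854]
    - [0,0,0,0.03,0,0.01,0.0854]
    - [0,0,0,0.03,0,0.01,0.0854]
    - [0,0,0,0.02,0,0,0.0854]
    - [0,0,0,0,0,0,0.0854]
    - [0,0,0,0,0,0,0.0854]
    - [0,0,0,0,0,0,0.0854]

```text
t: 2.65
tcp_pos: [0.4408, -0.0175, 0.1325]
tool_rot: [2.179, 0.095, -2.174]
wrist_force: [0.4, -0.2, -0.3]
finger_gap: 0.999
```

```bash
cat > blk.py <<'E'
from h import *
p,d,c=grab('wrist','w2'); 
P=world(c,d)
m=(P[...,2]>.034)&(P[...,2]<.044)&(P[...,1]>-.05)&(P[...,1]<.02)&(P[...,0]>.40)&(P[...,0]<.455)
v,u=np.where(m); print(u.min(),u.max(),v.min(),v.max(),len(u))
q=np.array([ray(c,uu,vv,.038)[:2] for uu,vv in zip(u,v)]).astype(np.float32)*1000
print(cv2.minAreaRect(q), q.mean(0),P[m].mean(0))
delta([0.434,-0.0150,0.006],jaw=95.2)
E
python3 blk.py
```

```text
288 357 218 283 2651
((437.0614929199219, -17.310867309570312), (40.119388580322266, 40.103946685791016), 5.042691707611084) [435.6183 -16.8637] [ 0.4355 -0.0169  0.0375]
turn [-0.196  -0.1513 -0.0247]
tcp [ 0.4408 -0.0175  0.1325] shift(tool, after turn) [ 0.1265 -0.0031  0.0065] F [-0.2017  0.8587  0.5774] M [ 0.0142 -0.0328  0.0192] gap 1.002079136299143 t 2.7
```

Request:
arm_command:
  plan:
    - [0,0,0,0.025,0,0.0033,0.0854]
    - [0,0,0,0.03,0,0.0033,0.0854]
    - [0,0,0,0.03,0,0,0.0854]
    - [0,0,0,0.025,0,0,0.0854]
    - [0,0,0,0.016,0,0,0.0854]
    - [0,0,0,0,0,0,0.0854]
    - [0,0,0,0,0,0,0.0854]
    - [0,0,0,0,0,0,0.03]
    - [0,0,0,0,0,0,0.03]
    - [0,0,0,0,0,0,0.03]
    - [0,0,0,0,0,0,0.03]
    - [0,0,0,0,0,0,0.03]
    - [0,0,0,0,0,0,0.03]
    - [0,0,0,0,0,0,0.03]
  grip_force: 40

```text
t: 4.1
tcp_pos: [0.4337, -0.0182, 0.0061]
tool_rot: [2.178, 0.095, -2.175]
wrist_force: [-0.8, -0.0, 7.9]
finger_gap: 0.463
```

Request:
arm_command:
  plan:
    - [0,0,0,-0.01,0,0,0.03]
    - [0,0,0,-0.03,0,0,0.03]
    - [0,0,0,-0.03,0,0,0.03]
    - [0,0,0,-0.03,0,0,0.03]
    - [0,0,0,-0.03,0,0,0.03]
    - [0,0,0,-0.03,0,0,0.03]
    - [0,0,0,-0.02,0,0,0.03]
    - [4.3,0,0,0,0,0,0.03]
    - [4.3,0,0,0,0,0,0.03]
    - [4.3,0,0,0,0,0,0.03]
    - [0,0,0,0,0,0,0.03]
    - [0,0,0,0,0,0,0.03]

```text
t: 5.3
tcp_pos: [0.4327, -0.018, 0.1856]
tool_rot: [-2.151, 0.147, 2.151]
wrist_force: [1.3, -0.1, -0.6]
finger_gap: 0.462
```

Run:
```python
from h import *
delta([.600,.262,.186],jaw=82)
```

```text
turn [ 0.2082 -0.0048 -0.0061]
tcp [ 0.4327 -0.018   0.1856] shift(tool, after turn) [-0.0004 -0.3006 -0.1267] F [ 1.3277 -0.1184 -0.629 ] M [-0.0539  0.028   0.0008] gap 0.4616012036845742 t 5.3
```

Request:
arm_command:
  plan:
    - [0,0,0,0,-0.02,-0.008,0.03]
    - [0,0,0,0,-0.03,-0.0127,0.03]
    - [0,0,0,0,-0.03,-0.0127,0.03]
    - [0,0,0,0,-0.03,-0.0127,0.03]
    - [0,0,0,0,-0.03,-0.0127,0.03]
    - [0,0,0,0,-0.03,-0.0127,0.03]
    - [0,0,0,0,-0.03,-0.0127,0.03]
    - [0,0,0,0,-0.03,-0.0127,0.03]
    - [0,0,0,0,-0.03,-0.0127,0.03]
    - [0,0,0,0,-0.025,-0.011,0.03]
    - [0,0,0,0,-0.015,-0.006,0.03]
    - [0,0,0,0.02,0,0,0.03]
    - [0,0,0,0.03,0,0,0.03]
    - [0,0,0,0.02,0,0,0.03]
    - [0,0,0,0.01,0,0,0.03]
    - [0,0,0,0,0,0,0.03]
    - [0,0,0,0,0,0,0.03]
    - [0,0,0,0,0,0,0.03]
    - [0,0,0,0,0,0,0.03]

```text
t: 7.2
tcp_pos: [0.6003, 0.262, 0.1066]
tool_rot: [-2.152, 0.147, 2.147]
wrist_force: [-0.2, -0.2, -0.9]
finger_gap: 0.468
```

Run:
```python
from h import *
p,d,c=grab('wrist','w3'); p,d,c=grab('scene','s1')
a=cv2.imread('pics/w3.png'); cv2.imwrite('pics/crop3.png',np.vstack([a[0:300]]))
delta([.600,.262,.106],jaw=82)
```

```text
turn [ 0.1109 -0.0746  0.0385]
tcp [0.6    0.2619 0.1062] shift(tool, after turn) [ 0.0002 -0.0001  0.    ] F [ 0.7022 -0.1081 -1.0733] M [-0.0171  0.0369  0.0467] gap 0.4639250466323231 t 7.3
```

View pics/w3.png

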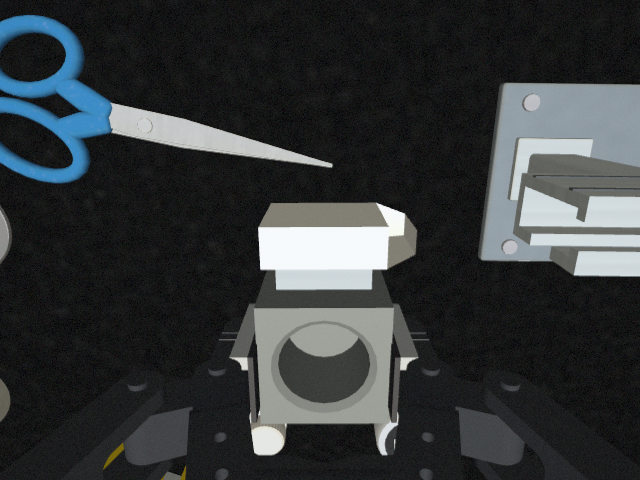

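The wrist view shows the shoe at (325,235) with its tip to the right at (415,235). The channel mouth is near (522,200), nearly parallel to the shoe.

```bash
cat > rel.py <<'E'
from h import *
f=np.load('pics/w3.npz'); k=f['k']; c=dict(fx=k[0],fy=k[1],cx=k[2],cy=k[3],pose=f['pose']); P=world(c,f['d'])
t=np.radians(82.); ey=np.array([np.cos(t),np.sin(t)]); ex=np.array([np.sin(t),-np.cos(t)])
tcp=np.array([.6001,.262]); X=(P[...,:2]-tcp)@ex*1000; Y=(P[...,:2]-tcp)@ey*1000; Z=P[...,2]*1000
v,u=np.mgrid[0:480,0:640]
for u0 in(535,550,565,580,595,610,625):
    print(u0,[(vv,round(float(X[vv,u0]),1),round(float(Y[vv,u0]),1),round(float(Z[vv,u0]),1)) for vv in range(152,278,5)] if u0==580 else '')
    col=(u==u0)&(Z>136)&(Z<144)&(v<280); print('   top X',X[col].min() if col.any() else None,X[col].max() if col.any() else None,Z[col].mean() if col.any() else None, Y[col].mean() if col.any() else None)
for u0 in(270,290,310,330,350,370,385):
    col=(u==u0)&(Z>130)&(Z<139)&(v>195)&(v<275); print('shoe top',u0,X[col].min(),X[col].max(),Z[col].mean(),Y[col].mean())
m=(Z>134)&(Z<146)&(u>480)&(v<280); print('mouth Y',np.sort(Y[m])[-20:])
m=(Z>100)&(Z<139)&(v>195)&(v<275)&(u>230)&(u<430); print('shoe Y range',Y[m].min(),Y[m].max())
m=(Z>132)&(Z<143)&(v>305)&(v<425)&(u>256)&(u<392); print('block top',X[m].min(),X[m].max(),Y[m].min(),Y[m].max(),Z[m].mean())
q=np.polyfit
m=(u>268)&(u<385)&(Z>130)&(v>235)&(v<265); A=np.c_[X[m],Y[m],np.ones(m.sum())]; print('shoe top plane',np.linalg.lstsq(A,Z[m],rcond=None)[0],Z[m].mean())
m=(u>256)&(u<392)&(v>308)&(v<420)&(Z>130); A=np.c_[X[m],Y[m],np.ones(m.sum())]; print('block top plane',np.linalg.lstsq(A,Z[m],rcond=None)[0],Z[m].mean())
E
python3 rel.py
```

```text
535 
   top X None None None None
550 
   top X None None None None
565 
   top X 34.65881566356361 34.65881566356361 136.58007508885683 -67.40341680497775
580 [(152, 54.2, -136.3, 16.2), (157, 53.3, -128.1, 30.9), (162, 53.3, -116.7, 50.9), (167, 52.5, -110.9, 61.4), (172, 50.6, -110.5, 62.9), (177, 55.9, -83.1, 109.5), (182, 55.9, -77.8, 118.7), (187, 56.5, -71.1, 130.3), (192, 55.8, -68.9, 134.4), (197, 54.7, -68.4, 135.7), (202, 53.7, -67.9, 137.0), (207, 52.2, -68.4, 136.6), (212, 51.0, -68.2, 137.4), (217, 49.9, -67.9, 138.2), (222, 39.2, -89.3, 104.0), (227, 37.8, -88.8, 105.2), (232, 37.9, -85.1, 111.7), (237, 36.4, -84.9, 112.6), (242, 35.0, -84.6, 113.6), (247, 40.9, -70.4, 136.7), (252, 40.8, -68.2, 140.6), (257, 39.3, -68.6, 140.4), (262, 38.0, -68.6, 140.8), (267, 36.5, -69.1, 140.5), (272, 34.5, -70.1, 139.2), (277, -24.3, -159.8, 0.1)]
   top X 34.1921582918937 55.77920144088836 138.50083892199774 -68.68254416464106
595 
   top X 33.78212749549257 56.040302456293425 139.61106622501964 -71.90439460842764
610 
   top X 33.616027002124845 55.9632023312333 139.633335998793
[... 490 characters left out ...]
42280128566793 135.2434859583558 -6.995173367703147
shoe top 370 33.74516412200409 46.492193654886954 135.24521849455365 -12.583640660368554
shoe top 385 34.180924708741124 46.49543678821081 135.15239785723472 -16.78826401498893
mouth Y [-67.4866 -67.4861 -67.4663 -67.4443 -67.4416 -67.424  -67.4192 -67.4034
 -67.3935 -67.3905 -67.3751 -67.3591 -67.3469 -67.3239 -67.3128 -67.3098
 -67.2697 -67.267  -67.2528 -67.2228]
shoe Y range -26.86863705702336 20.558701027874143
block top -18.036859168869377 23.710142038366374 -19.95695726113461 20.37536717551883 137.77983573544475
shoe top plane [ 1.3111  0.0069 84.0402] 135.86318739398104
block top plane [  0.2843  -0.0008 137.3818] 138.20184416404624
```

Run:
```python
from h import *
f=np.load('pics/top0.npz'); k=f['k']; c=dict(fx=k[0],fy=k[1],cx=k[2],cy=k[3],pose=f['pose']); P=world(c,f['d'])
E=[]
for uu in list(range(366,408))+list(range(464,484)):
    q=P[200:255,uu]; q=q[(q[:,2]>.136)&(q[:,2]<.145)]
    if len(q)>3: E.append([q[:,0].max(),q[:,0].min(),q[:,1].mean()])
E=np.array(E)
for i in(0,1): q=np.polyfit(E[:,2],E[:,i],1); print(np.degrees(np.arctan(q[0])),np.std(E[:,i]-np.polyval(q,E[:,2]))*1000)
# w3 rail lines
f=np.load('pics/w3.npz'); k=f['k']; c=dict(fx=k[0],fy=k[1],cx=k[2],cy=k[3],pose=f['pose']); P=world(c,f['d']);E=[]
for uu in range(588,640):
    q=P[150:280,uu]; q=q[(q[:,2]>.138)&(q[:,2]<.145)]; E.append([q[:,0].max(),q[:,0].min(),q[:,1].mean()])
E=np.array(E)
for i in(0,1): q=np.polyfit(E[:,2],E[:,i],1); print(np.degrees(np.arctan(q[0])))
```

```text
8.664413255261481 0.5960991784208841
8.608612789123363 0.5564098735353991
8.26335218200431
7.816295298323406
```

Request:
arm_command:
  plan:
    - [0.4,0,0,0,0.005,-0.0024,0.03]
    - [0,0,0,0,0.01,-0.0024,0.03]
    - [0,0,0,0,0.01,0,0.03]
    - [0,0,0,0,0.01,0,0.03]
    - [0,0,0,0,0.005,0,0.03]
    - [0,0,0,0,0.003,0,0.03]
    - [0,0,0,0,0.003,0,0.03]
    - [0,0,0,0,0.003,0,0.03]
    - [0,0,0,0,0.003,0,0.03]
    - [0,0,0,0,0,0,0.03]
    - [0,0,0,0,0,0,0.03]

```text
t: 8.4
tcp_pos: [0.5971, 0.2095, 0.1055]
tool_rot: [-2.147, 0.156, 2.146]
wrist_force: [-0.4, -0.7, 0.6]
finger_gap: 0.459
```

Run:
```python
from h import *
p,d,c=grab('wrist','w4')
delta([.600,.262,.106],jaw=81.7)
```

```text
turn [ 0.0172 -0.0274 -0.0045]
tcp [0.5971 0.2096 0.1055] shift(tool, after turn) [-0.0005 -0.0523  0.0047] F [-0.1531 -1.5233  0.6639] M [-0.155  -0.0812 -0.0489] gap 0.4637936206658525 t 8.45
```

View pics/w4.png

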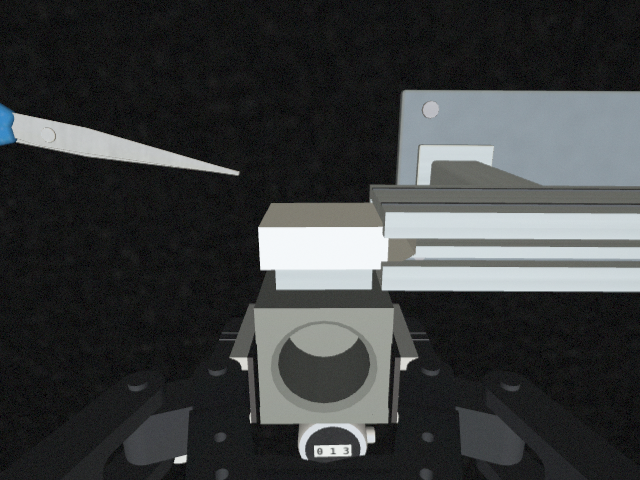

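The tip is now about 12 mm inside the mouth, near (385,240), and the forces are small.

Run:
```python
from h import *
f=np.load('pics/w4.npz'); k=f['k']; c=dict(fx=k[0],fy=k[1],cx=k[2],cy=k[3],pose=f['pose']); P=world(c,f['d'])
t=np.radians(81.7); ey=np.array([np.cos(t),np.sin(t)]); ex=np.array([np.sin(t),-np.cos(t)])
tcp=np.array([.5971,.2096]); X=(P[...,:2]-tcp)@ex*1000; Y=(P[...,:2]-tcp)@ey*1000; Z=P[...,2]*1000
for u0 in (400,430,460,490,520,550,580,610,630):
    s=slice(170,300); z=Z[s,u0]; x=X[s,u0]; m=(z>137)&(z<143); print('rail',u0,x[m].min(),x[m].max(),(x[m].min()+x[m].max())/2,np.median(z[m]),Y[s,u0][m].mean())
for u0 in (270,290,310,330,350,370,380):
    s=slice(195,275); z=Z[s,u0]; x=X[s,u0]; m=(z>132)&(z<138.5); print('shoe',u0,x[m].min(),x[m].max(),(x[m].min()+x[m].max())/2,np.median(z[m]))
```

```text
rail 400 30.264764989056534 51.54076987634266 40.9027674326996 139.990348616976 -20.155034836036833
rail 430 29.77903493753798 51.51786510074586 40.64845001914192 140.03100307167026 -28.12689887351738
rail 460 29.309512373500258 51.71665626923367 40.51308432136696 139.47647698993046 -36.23960837182756
rail 490 29.39546451235311 51.7445939927139 40.57002925253351 139.8200273474872 -44.14367432248971
rail 520 29.58503083707534 51.73662572743496 40.66082828225515 139.71456849015684 -52.21850228449069
rail 550 29.64207270556746 51.567457049901165 40.60476487773431 139.86129413237975 -60.18778124280891
rail 580 29.582632531266874 51.56947273088621 40.57605263107654 139.62588467995806 -68.15379926914862
rail 610 29.57492125434453 51.49153918086386 40.5332302176042 139.69488743048635 -76.20869576917124
rail 630 29.44992543431571 51.41844651933358 40.434185976824644 139.60964213157524 -81.61875914667361
shoe 270 33.511212956590725 46.4270503182639 39.96913163742731 134.20636445206068
shoe 290 33.46358539816688 46.11971903992106 39.79165221904397 134.2011480091591
shoe 310 33.59419048337959 46.01501024209811 39.80460036273885 134.2034117439191
shoe 330 33.95672484988419 46.51921955416715 40.237972202025674 134.17096592798487
shoe 350 33.91798987329606 46.38334222642692 40.150666049861485 134.38166157517256
shoe 370 33.925218504234934 46.02904271973504 39.97713061198499 134.11493439024827
shoe 380 32.77019291972366 48.21542339498055 40.4928081573521 134.33182311757207
```

Request:
arm_command:
  plan:
    - [0,0,0,-0.0008,0,-0.0005,0.03]
    - [0,0,0,0,0.002,0,0.03]
    - [0,0,0,0,0.003,0,0.03]
    - [0,0,0,0,0.003,0,0.03]
    - [0,0,0,0,0.003,0,0.03]
    - [0,0,0,0,0.003,0,0.03]
    - [0,0,0,0,0.003,0,0.03]
    - [0,0,0,0,0.003,0,0.03]
    - [0,0,0,0,0,0,0.03]

```text
t: 9.35
tcp_pos: [0.5946, 0.1889, 0.1061]
tool_rot: [-2.146, 0.157, 2.146]
wrist_force: [-0.3, -0.4, -1.0]
finger_gap: 0.459
```

Request:
arm_command:
  plan:
    - [0,0,0,0,0.003,0,0.03]
    - [0,0,0,0,0.004,0,0.03]
    - [0,0,0,0,0.004,0,0.03]
    - [0,0,0,0,0.004,0,0.03]
    - [0,0,0,0,0.004,0,0.03]
    - [0,0,0,0,0.004,0,0.03]
    - [0,0,0,0,0.004,0,0.03]
    - [0,0,0,0,0.004,0,0.03]
    - [0,0,0,0,0.004,0,0.03]
    - [0,0,0,0,0.004,0,0.03]
    - [0,0,0,0,0.003,0,0.03]
    - [0,0,0,0,0.003,0,0.03]
    - [0,0,0,0,0,0,0.03]

```text
t: 10.65
tcp_pos: [0.5881, 0.1445, 0.1061]
tool_rot: [-2.146, 0.157, 2.146]
wrist_force: [0.1, 0.2, -1.2]
finger_gap: 0.468
```

Run:
```python
from h import *
p,d,c=grab('wrist','w5')
delta([.600,.262,.106],jaw=81.7)
f=np.load('pics/w5.npz'); k=f['k']; c=dict(fx=k[0],fy=k[1],cx=k[2],cy=k[3],pose=f['pose']); P=world(c,f['d'])
t=np.radians(81.7); ey=np.array([np.cos(t),np.sin(t)]); ex=np.array([np.sin(t),-np.cos(t)])
tcp=get_state()['tcp_pos'][:2]; X=(P[...,:2]-tcp)@ex*1000; Y=(P[...,:2]-tcp)@ey*1000; Z=P[...,2]*1000
m=(Z>158)&(Z<176)&(Y<-10)&(np.abs(X-40)<20); print('knobs',[(np.round(Y[m].min(),1),np.round(Y[m].max(),1))], np.histogram(Y[m],bins=range(-110,0,4)), Z[m].max())
```

```text
turn [-0.0095 -0.0038 -0.0043]
tcp [0.5881 0.1449 0.1061] shift(tool, after turn) [ 0.0001 -0.1175  0.0051] F [-0.0663  0.2049 -2.2329] M [-0.0219  0.005   0.036 ] gap 0.4616938105733291 t 10.7
knobs [(np.float64(-58.9), np.float64(-41.7))] (array([   0,    0,    0,    0,    0,    0,    0,    0,    0,    0,    0,
          0,   24,  882, 1535, 1738, 1874,   39,    0,    0,    0,    0,
          0,    0,    0,    0,    0]), array([-110, -106, -102,  -98,  -94,  -90,  -86,  -82,  -78,  -74,  -70,
        -66,  -62,  -58,  -54,  -50,  -46,  -42,  -38,  -34,  -30,  -26,
        -22,  -18,  -14,  -10,   -6,   -2])) 171.91256409955508
```

View pics/w5.png

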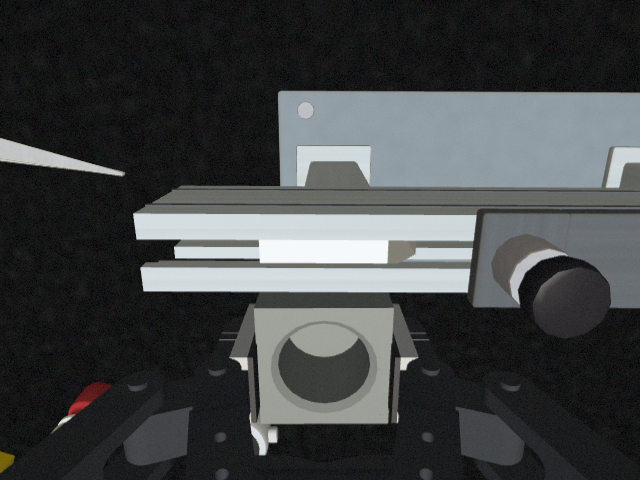

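The shoe is sliding freely in the channel. The knob axis is 50.3 mm ahead of the TCP, so the plunger should drop about 72.5 mm from here.

Request:
arm_command:
  plan:
    - [0,0,0,0,0.004,0,0.03]
    - [0,0,0,0,0.004,0,0.03]
    - [0,0,0,0,0.004,0,0.03]
    - [0,0,0,0,0.003,0,0.03]
    - [0,0,0,0,0.002,0,0.03]
    - [0,0,0,0,0.002,0,0.03]
    - [0,0,0,0,0.002,0,0.03]
    - [0,0,0,0,0.002,0,0.03]
    - [0,0,0,0,0.002,0,0.03]

```text
t: 11.6
tcp_pos: [0.5842, 0.1212, 0.1059]
tool_rot: [-2.146, 0.153, 2.146]
wrist_force: [1.7, 3.2, -4.2]
finger_gap: 0.467
```

Request:
arm_command:
  plan:
    - [0,0,0,0,0.002,0,0.03]
    - [0,0,0,0,0.002,0,0.03]
    - [0,0,0,0,0.002,0,0.03]

```text
t: 11.9
tcp_pos: [0.5834, 0.1162, 0.1057]
tool_rot: [-2.146, 0.151, 2.146]
wrist_force: [1.2, 5.3, -6.2]
finger_gap: 0.461
```

Request:
arm_command:
  plan:
    - [0,0,0,0,0.002,0,0.03]
    - [0,0,0,0,0.002,0,0.03]
    - [0,0,0,0,0.002,0,0.03]

```text
t: 12.2
tcp_pos: [0.5822, 0.1084, 0.1057]
tool_rot: [-2.145, 0.156, 2.148]
wrist_force: [0.0, 1.8, -4.9]
finger_gap: 0.462
```

Run:
```python
from h import *
delta([.5881,.1449,.1061],jaw=81.7)
```

```text
turn [ 0.0337  0.0684 -0.0338]
tcp [0.5822 0.1084 0.1057] shift(tool, after turn) [-0.0004 -0.0369 -0.0006] F [ 0.0317  1.7894 -4.9157] M [0.5476 0.069  0.0778] gap 0.46199742127888604 t 12.2
```

Request:
arm_command:
  plan:
    - [0,0,0,0,0.003,0,0.03]
    - [0,0,0,0,0.003,0,0.03]
    - [0,0,0,0,0.003,0,0.03]
    - [0,0,0,0,0.003,0,0.03]
    - [0,0,0,0,0.003,0,0.03]
    - [0,0,0,0,0.003,0,0.03]
    - [0,0,0,0,0.003,0,0.03]
    - [0,0,0,0,0.003,0,0.03]
    - [0,0,0,0,0.002,0,0.03]
    - [0,0,0,0,0,0,0.03]

```text
t: 13.2
tcp_pos: [0.5787, 0.082, 0.1059]
tool_rot: [-2.146, 0.157, 2.147]
wrist_force: [0.1, -0.9, -7.6]
finger_gap: 0.466
```

```bash
cat > kn.py <<'E'
from h import *
import sys
n=sys.argv[1]; s=get_state(); p,d,c=grab('wrist',n); P=world(c,d)
t=np.radians(81.7); ey=np.array([np.cos(t),np.sin(t)]); ex=np.array([np.sin(t),-np.cos(t)])
tcp=s['tcp_pos'][:2]; X=(P[...,:2]-tcp)@ex*1000; Y=(P[...,:2]-tcp)@ey*1000; Z=P[...,2]*1000
g=p.max(2); m=(Z>158)&(Z<185)&(np.abs(X-40)<20)&(np.abs(Y)<40)
print('knob Y',Y[m].min(),Y[m].max(),'Ztop p95',np.percentile(Z[m],[50,95]))
m=(np.abs(X)<24)&(np.abs(Y)<24)&(Z>134)&(Z<143); print('block Y',np.percentile(Y[m],[1,99]),Z[m].mean())
delta([.5881,.1449,.1061],jaw=81.7)
E
python3 kn.py w6
```

```text
knob Y 4.653535080018514 21.62493608537202 Ztop p95 [173.1662 174.2248]
block Y [-22.3369  20.84  ] 137.43678956119842
turn [-0.0315  0.0336 -0.0678]
tcp [0.5787 0.082  0.1059] shift(tool, after turn) [-0.0002 -0.0636 -0.0002] F [-0.6124 -0.7455 -8.1411] M [-0.1681  0.339  -0.0067] gap 0.4640934120080139 t 13.25
```

Request:
arm_command:
  plan:
    - [0,0,0,0,0.002,0,0.03]
    - [0,0,0,0,0.002,0,0.03]
    - [0,0,0,0,0.001,0,0.03]
    - [0,0,0,0,0.001,0,0.03]
    - [0,0,0,0,0,0,0.03]

```text
t: 13.75
tcp_pos: [0.5781, 0.0767, 0.1061]
tool_rot: [-2.146, 0.156, 2.146]
wrist_force: [-0.6, 0.2, -7.3]
finger_gap: 0.461
```

Request:
arm_command:
  plan:
    - [0,0,0,0,0.001,0,0.03]
    - [0,0,0,0,0.001,0,0.03]
    - [0,0,0,0,0,0,0.03]

```text
t: 14.05
tcp_pos: [0.578, 0.0761, 0.1063]
tool_rot: [-2.147, 0.153, 2.146]
wrist_force: [1.0, 3.8, -8.1]
finger_gap: 0.46
```

```bash
python3 kn.py w7
```

```text
knob Y 10.57330387541869 27.359739561262675 Ztop p95 [173.4191 174.5201]
block Y [-22.1384  21.2071] 137.71082742286876
turn [ 0.0751 -0.032   0.0784]
tcp [0.578  0.076  0.1063] shift(tool, after turn) [ 0.0002 -0.0696 -0.0001] F [ 0.319   4.9626 -8.2814] M [0.927  0.1261 0.1568] gap 0.461063220570791 t 14.1
```

Request:
arm_command:
  plan:
    - [0,0,0,0,0.001,0,0.03]
    - [0,0,0,0,0.001,0,0.03]
    - [0,0,0,0,0.001,0,0.03]
    - [0,0,0,0,0,0,0.03]

```text
t: 14.5
tcp_pos: [0.5777, 0.0741, 0.1063]
tool_rot: [-2.147, 0.15, 2.145]
wrist_force: [0.5, 7.0, -9.3]
finger_gap: 0.461
```

Request:
arm_command:
  plan:
    - [0,0,0,0,0.001,0,0.03]
    - [0,0,0,0,0.001,0,0.03]
    - [0,0,0,0,0,0,0.03]

```text
t: 14.8
tcp_pos: [0.5779, 0.0728, 0.1071]
tool_rot: [-2.149, 0.149, 2.143]
wrist_force: [1.1, 7.4, -6.6]
finger_gap: 0.463
```

```bash
python3 kn.py w8
```

```text
knob Y 13.78277650897609 30.509550922558358 Ztop p95 [169.5593 170.6017]
block Y [-21.9281  21.9677] 138.43472283865674
turn [ 0.141  -0.128   0.2133]
tcp [0.5779 0.0728 0.1071] shift(tool, after turn) [ 0.001  -0.0728  0.0003] F [ 0.2832  6.0242 -5.9288] M [1.5714 0.15   0.2863] gap 0.46236393982873625 t 14.85
```

The knob top fell from 173.4 to 169.6 mm, so the plunger has dropped. I'll ease off, open the jaws and back away upward.

Request:
arm_command:
  plan:
    - [0,0,0,0,-0.0015,0,0.03]
    - [0,0,0,0,-0.0015,0,0.03]
    - [0,0,0,0,0,0,0.03]
    - [0,0,0,0,0,0,0.065]
    - [0,0,0,0,0,0,0.065]
    - [0,0,0,0,0,0,0.065]
    - [0,0,0,0,0,0,0.065]
    - [0,0,0,-0.01,0,0,0.065]
    - [0,0,0,-0.02,0,0,0.065]
    - [0,0,0,-0.03,0,0,0.065]
    - [0,0,0,-0.03,0,0,0.065]
    - [0,0,0,-0.03,0,0,0.065]
    - [0,0,0,-0.02,0,0,0.065]
    - [0,0,0,0,0,0,0.065]
    - [0,0,0,0,0,0,0.065]
    - [0,0,0,0,0,0,0.065]

```text
t: 16.45
tcp_pos: [0.5767, 0.0726, 0.245]
tool_rot: [-2.144, 0.156, 2.149]
wrist_force: [-0.3, 0.8, -1.0]
finger_gap: 0.763
```

Run:
```python
from h import *
s=get_state(); p,d,c=grab('wrist','w9'); P=world(c,d)
t=np.radians(81.7); ey=np.array([np.cos(t),np.sin(t)]); ex=np.array([np.sin(t),-np.cos(t)])
tcp=np.array([.5779,.0728]); X=(P[...,:2]-tcp)@ex*1000; Y=(P[...,:2]-tcp)@ey*1000; Z=P[...,2]*1000
m=(Z>160)&(Z<185)&(np.abs(X-40)<20)&(np.abs(Y)<40); print('knob Y',Y[m].min(),Y[m].max(),np.percentile(Z[m],[50,95]))
m=(np.abs(X)<25)&(np.abs(Y)<27)&(Z>134)&(Z<141.5); q=np.c_[X[m],Y[m]].astype(np.float32); print('block',np.percentile(X[m],[1,99]),np.percentile(Y[m],[1,99]),cv2.minAreaRect(q),Z[m].mean())
rc=cv2.minAreaRect(q)[0]; sc=tcp+(rc[0]*ex+rc[1]*ey)/1000; print('socket world',sc)
A=np.c_[X[m],Y[m],np.ones(m.sum())]; print('plane',np.linalg.lstsq(A,Z[m],rcond=None)[0])
delta([.5,.312,.2],jaw=81.7)
```

```text
knob Y 14.027377953730776 30.657080918111614 [169.5633 170.7873]
block [-17.0737  22.6963] [-18.9399  20.5179] ((2.635648727416992, 0.7308616638183594), (40.23945236206055, 40.587669372558594), 89.3875732421875) 137.23110582533116
socket world [0.5806 0.0731]
plane [  0.0122   0.0317 137.1615]
turn [ 0.0085  0.1385 -0.0466]
tcp [0.5767 0.0726 0.2448] shift(tool, after turn) [ 0.0448 -0.2258  0.1105] F [ 0.3057  0.8693 -0.1025] M [ 0.0243 -0.0343 -0.0314] gap 0.7630445289603252 t 16.5
```

View pics/w9.png

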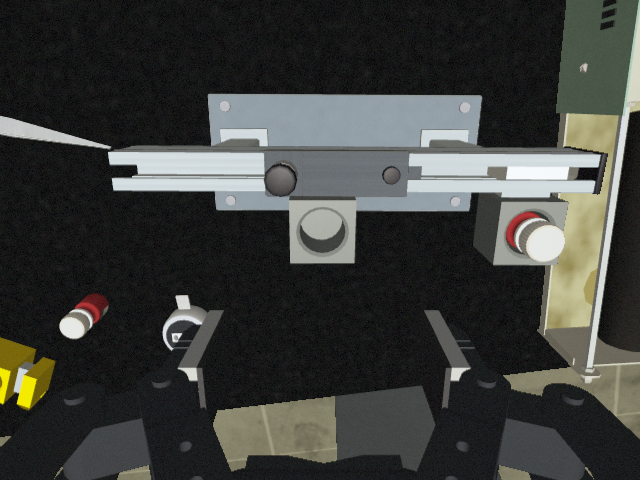

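The holder hangs latched: block at (322,230), knob down at (281,180). The vial stands at (83,318), with the tally at (185,330) and the yellow holder at (25,370).

Request:
arm_command:
  plan:
    - [0,0,0,0,-0.01,0.01,0.06]
    - [0,0,0,0,-0.02,0.02,0.06]
    - [0,0,0,0,-0.03,0.02,0.06]
    - [0,0,0,0.01,-0.035,0.02,0.06]
    - [0,0,0,0.015,-0.035,0.02,0.06]
    - [0,0,0,0.02,-0.035,0.02,0.06]
    - [0,0,0,0.02,-0.03,0,0.06]
    - [0,0,0,0.01,-0.02,0,0.06]
    - [0,0,0,0,-0.01,0,0.06]
    - [0,0,0,0,0,0,0.06]
    - [0,0,0,0,0,0,0.06]
    - [0,0,0,0,0,0,0.06]

```text
t: 17.7
tcp_pos: [0.5016, 0.3101, 0.1717]
tool_rot: [-2.147, 0.158, 2.144]
wrist_force: [1.0, -0.4, -0.4]
finger_gap: 0.704
```

Run:
```python
from h import *
p,d,c=grab('wrist','w10'); P=world(c,d)
m=(P[...,2]>.043)&(P[...,2]<.053)&(np.hypot(P[...,0]-.4995,P[...,1]-.312)<.03)
Q=P[m]; v,u=np.where(m); q=np.array([ray(c,a,b,.048)[:2] for a,b in zip(u,v)]).astype(np.float32)*1000
print(len(Q),Q.mean(0),cv2.minEnclosingCircle(q),cv2.minAreaRect(q)[:2],u.mean(),v.mean(),np.percentile(Q[:,2],[5,50,95]))
delta([q[:,0].mean()/1000,q[:,1].mean()/1000,.025],jaw=81.7)
```

```text
910 [0.4989 0.3111 0.0475] ((499.1395263671875, 310.93841552734375), 11.64002799987793) ((499.0640563964844, 311.1732482910156), (22.06161880493164, 22.347490310668945)) 323.2274725274725 234.59450549450548 [0.0454 0.0477 0.0489]
turn [-0.1074 -0.0699 -0.0124]
tcp [0.5017 0.3101 0.1718] shift(tool, after turn) [ 0.1468 -0.0005  0.0027] F [-0.4229  0.2566 -1.3347] M [-0.052  -0.0154 -0.0111] gap 0.7062410766472232 t 17.75
```

View pics/w10.png

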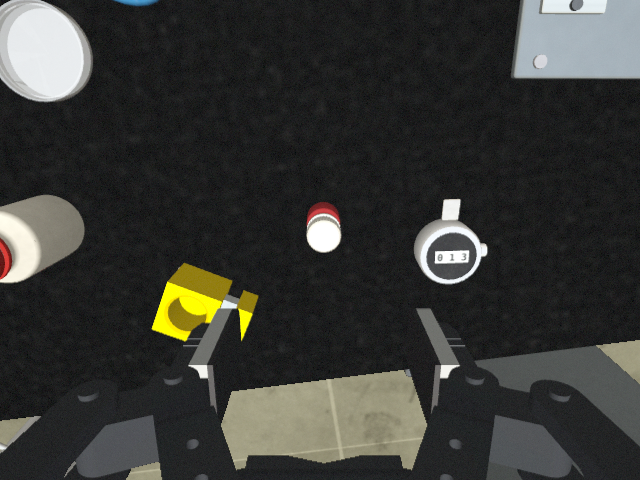

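The vial is at (323,235), clear between the yellow holder's shoe at (248,312) and the tally at (448,248).

Request:
arm_command:
  plan:
    - [0,0,0,0.02,0,0.0027,0.06]
    - [0,0,0,0.03,-0.0005,0,0.06]
    - [0,0,0,0.03,-0.0005,0,0.06]
    - [0,0,0,0.03,0,0,0.06]
    - [0,0,0,0.02,0,0,0.06]
    - [0,0,0,0.013,0,0,0.06]
    - [0,0,0,0,0,0,0.06]
    - [0,0,0,0,0,0,0.06]
    - [0,0,0,0,0,0,0.015]
    - [0,0,0,0,0,0,0.015]
    - [0,0,0,0,0,0,0.015]
    - [0,0,0,0,0,0,0.015]
    - [0,0,0,0,0,0,0.015]
    - [0,0,0,0,0,0,0.015]
    - [0,0,0,0,0,0,0.015]
  grip_force: 25

```text
t: 19.25
tcp_pos: [0.4992, 0.3129, 0.029]
tool_rot: [-2.148, 0.155, 2.145]
wrist_force: [0.6, -0.9, 6.0]
finger_gap: 0.243
```

Run:
```python
from h import *
delta([.5806,.0731,.21],jaw=81.7)
```

```text
turn [-0.0027 -0.0801  0.0247]
tcp [0.4992 0.3129 0.029 ] shift(tool, after turn) [-0.181   0.2255 -0.1151] F [ 0.5632 -0.9231  5.9588] M [-0.2852  0.092   0.018 ] gap 0.24311120394812005 t 19.25
```

Request:
arm_command:
  plan:
    - [0,0,0,-0.02,0,0,0.015]
    - [0,0,0,-0.03,0,0,0.015]
    - [0,0,0,-0.035,0,0,0.015]
    - [0,0,0,-0.035,0.01,0,0.015]
    - [0,0,0,-0.03,0.02,-0.01,0.015]
    - [0,0,0,-0.02,0.03,-0.015,0.015]
    - [0,0,0,-0.011,0.03,-0.015,0.015]
    - [0,0,0,0,0.03,-0.015,0.015]
    - [0,0,0,0,0.03,-0.015,0.015]
    - [0,0,0,0,0.03,-0.015,0.015]
    - [0,0,0,0,0.0255,-0.0151,0.015]
    - [0,0,0,0,0.02,-0.015,0.015]
    - [0,0,0,0,0,0,0.015]
    - [0,0,0,0,0,0,0.015]
    - [0,0,0,0,0,0,0.015]

```text
t: 20.75
tcp_pos: [0.5793, 0.0746, 0.2089]
tool_rot: [-2.146, 0.153, 2.148]
wrist_force: [-0.6, 1.0, -0.4]
finger_gap: 0.245
```

Run:
```python
from h import *
s=get_state(); p,d,c=grab('wrist','w11'); P=world(c,d)
t=np.radians(81.7); ey=np.array([np.cos(t),np.sin(t)]); ex=np.array([np.sin(t),-np.cos(t)])
tcp=s['tcp_pos'][:2]; X=(P[...,:2]-tcp)@ex*1000; Y=(P[...,:2]-tcp)@ey*1000; Z=P[...,2]*1000
m=(np.abs(X)<18)&(np.abs(Y)<16)&(Z>221)&(Z<240); q=np.c_[X[m],Y[m]].astype(np.float32); print('cap',m.sum(),cv2.minEnclosingCircle(q) if m.sum() else 0,np.percentile(Z[m],[5,50,95]) if m.sum() else 0)
m=(np.abs(X)<35)&(np.abs(Y)<35)&(Z>134)&(Z<141.5); q=np.c_[X[m],Y[m]].astype(np.float32); print('block',cv2.minAreaRect(q),Z[m].mean())
m=(Z>160)&(Z<173)&(X>25)&(X<60)&(np.abs(Y)<40); print('knob Y',Y[m].min(),Y[m].max(),np.percentile(Z[m],[50,95]))
delta([.5806,.0731,.1405],jaw=81.7)
```

```text
cap 5016 ((3.381040573120117, -0.029702158644795418), 18.05868148803711) [222.8461 227.8622 237.6317]
block ((7.489414215087891, 6.944055557250977), (56.873138427734375, 52.81032180786133), 89.05426025390625) 137.34883412241322
knob Y 11.993888352507623 28.636106013403186 [169.6307 170.8392]
turn [0.1523 0.0252 0.033 ]
tcp [0.5793 0.0747 0.2091] shift(tool, after turn) [ 0.0686  0.0014 -0.0015] F [-0.2235 -0.3116 -1.0637] M [ 0.029   0.0182 -0.0229] gap 0.24860864327275276 t 20.8
```

View pics/w11.png

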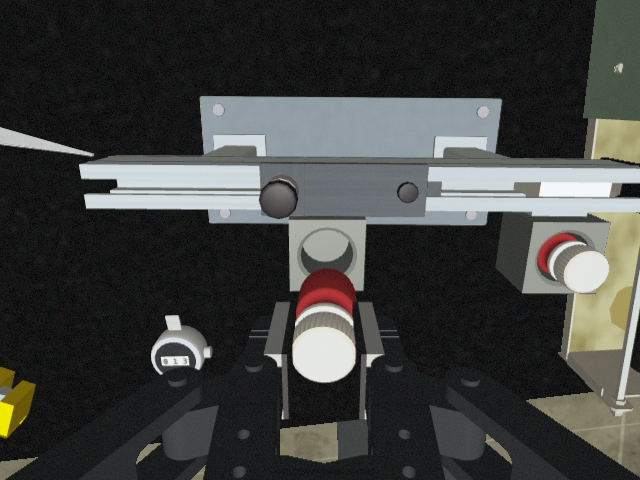

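The vial hangs upright: cap at (324,350), socket behind it at (327,252).

Run:
```python
from h import *
a=cv2.imread('pics/w11.png'); f=np.load('pics/w11.npz'); k=f['k']; c=dict(fx=k[0],fy=k[1],cx=k[2],cy=k[3],pose=f['pose']); P=world(c,f['d'])
m=np.zeros((480,640),bool); m[320:385,285:362]=True; m&=(P[...,2]>.2265)&(P[...,2]<.2305)&(a.min(2)>120)
v,u=np.where(m); z=np.median(P[m][:,2]); q=np.array([ray(c,i,j,z)[:2] for i,j in zip(u,v)]).astype(np.float32)*1000
print(z,cv2.minEnclosingCircle(q),cv2.minAreaRect(q),u.min(),u.max(),v.min(),v.max())
# socket rim: block rect near top
X=P[...,:2]; m=(P[...,2]>.134)&(P[...,2]<.1415); m[:218]=0; m[:,:285]=0; m[:,370:]=0; m[292:]=0
v,u=np.where(m); q=np.array([ray(c,i,j,.1375)[:2] for i,j in zip(u,v)]).astype(np.float32)*1000; print(cv2.minAreaRect(q))
```

```text
0.22783599796719312 ((579.2794799804688, 74.96700286865234), 11.18414306640625) ((579.2127685546875, 74.9080810546875), (20.84855079650879, 21.55706024169922), 81.91399383544922) 292 355 324 381
((580.9796142578125, 73.18120574951172), (40.13675308227539, 40.395896911621094), 81.880126953125)
```

Request:
arm_command:
  plan:
    - [0,0,0,0.01,0.0015,-0.0019,0.015]
    - [0,0,0,0.012,0,0,0.015]
    - [0,0,0,0.008,0,0,0.015]
    - [0,0,0,0.005,0,0,0.015]
    - [0,0,0,0.005,0,0,0.015]
    - [0,0,0,0.005,0,0,0.015]
    - [0,0,0,0,0,0,0.015]

```text
t: 21.5
tcp_pos: [0.5812, 0.0715, 0.1635]
tool_rot: [-2.145, 0.155, 2.148]
wrist_force: [-0.1, 0.4, -0.7]
finger_gap: 0.24
```

Request:
arm_command:
  plan:
    - [0,0,0,0.004,0,0,0.015]
    - [0,0,0,0.005,0,0,0.015]
    - [0,0,0,0.005,0,0,0.015]
    - [0,0,0,0.004,0,0,0.015]
    - [0,0,0,0.002,0,0,0.015]
    - [0,0,0,0,0,0,0.015]
    - [0,0,0,0,0,0,0.015]

```text
t: 22.2
tcp_pos: [0.5816, 0.0714, 0.144]
tool_rot: [-2.146, 0.155, 2.147]
wrist_force: [-0.4, 1.8, -1.0]
finger_gap: 0.244
```

Run:
```python
from h import *
delta([.581,.0731,.1405],jaw=81.7)
```

```text
turn [0.0176 0.0088 0.0018]
tcp [0.5816 0.0714 0.144 ] shift(tool, after turn) [ 0.0035 -0.0016  0.0008] F [-0.4011  1.772  -0.9668] M [0.5318 0.1223 0.0199] gap 0.24370459782728238 t 22.2
```

Request:
arm_command:
  plan:
    - [0,0,0,0,-0.0016,0.0005,0.015]
    - [0,0,0,0,0,0,0.015]
    - [0,0,0,0.0015,0,0,0.015]
    - [0,0,0,0.0015,0,0,0.015]
    - [0,0,0,0,0,0,0.015]
    - [0,0,0,0,0,0,0.015]

```text
t: 22.8
tcp_pos: [0.5814, 0.0727, 0.141]
tool_rot: [-2.146, 0.156, 2.146]
wrist_force: [0.1, -0.2, -0.1]
finger_gap: 0.244
```

Request:
arm_command:
  plan:
    - [0,0,0,0,0,0,0.025]
    - [0,0,0,0,0,0,0.03]
    - [0,0,0,0,0,0,0.04]
    - [0,0,0,0,0,0,0.045]
    - [0,0,0,0,0,0,0.045]
    - [0,0,0,0,0,0,0.045]
    - [0,0,0,-0.01,0,0,0.045]
    - [0,0,0,-0.02,0,0,0.045]
    - [0,0,0,-0.03,0,0,0.045]
    - [0,0,0,-0.03,0,0,0.045]
    - [0,0,0,-0.02,0,0,0.045]
    - [0,0,0,0,0,0,0.045]
    - [0,0,0,0,0,0,0.045]
    - [0,0,0,0,0,0,0.045]

```text
t: 24.2
tcp_pos: [0.5806, 0.0727, 0.25]
tool_rot: [-2.144, 0.156, 2.149]
wrist_force: [-0.4, 0.7, -0.5]
finger_gap: 0.526
```

Run:
```python
from h import *
p,d,c=grab('wrist','w12'); P=world(c,d)
m=(P[...,2]>.150)&(P[...,2]<.164)&(np.hypot(P[...,0]-.581,P[...,1]-.073)<.02)
Q=P[m]; z=np.median(Q[:,2]); print('cap',cv2.minEnclosingCircle(Q[:,:2].astype(np.float32)*1000),z)
m=(P[...,2]>.134)&(P[...,2]<.1415)&(np.abs(P[...,0]-.581)<.026)&(np.abs(P[...,1]-.073)<.03)
Q=P[m]; print('block',cv2.minAreaRect(Q[:,:2].astype(np.float32)*1000),Q[:,2].mean())
m=(P[...,2]>.162)&(P[...,2]<.185)&(P[...,0]>.605)&(np.abs(P[...,1]-.093)<.03); print('knob',P[m].mean(0),np.percentile(P[m][:,2],[50,95]))
print(get_state()['wrist_force'])
```

```text
cap ((577.3117065429688, 70.59736633300781), 11.493149757385254) 0.15553610030671797
block ((579.56005859375, 73.02214050292969), (40.12867736816406, 40.71188735961914), 81.88208770751953) 0.13611744633814427
knob [0.6207 0.0889 0.1695] [0.1696 0.1708]
[-0.158  -0.1363 -1.1988]
```

View pics/w12.png

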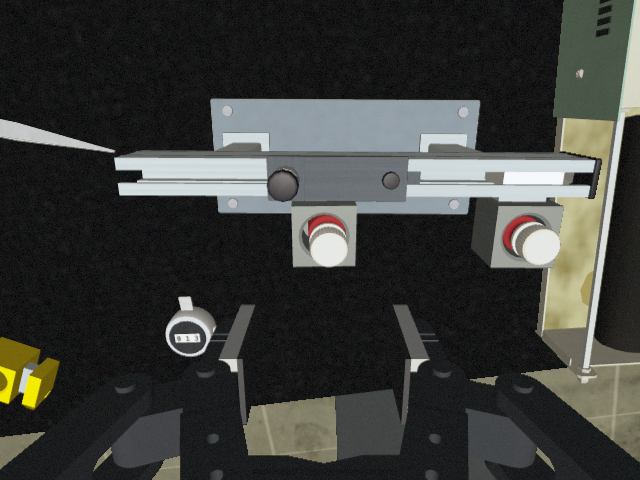

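The vial is seated at (328,243) in the latched holder, with the knob still down. I'll compare bystander positions with the start picture, then hand in.

Run:
```python
from h import *
a=cv2.imread('pics/top0.png'); grab('top','top1'); b=cv2.imread('pics/top1.png')
for n,(u0,v0,u1,v1) in dict(tally=(328,290,362,330),bottle=(178,270,218,302),timer=(325,142,367,174),petri=(203,212,238,247)).items():
    r=cv2.matchTemplate(b[v0-12:v1+12,u0-12:u1+12],a[v0:v1,u0:u1],cv2.TM_CCOEFF_NORMED); _,s,_,l=cv2.minMaxLoc(r); print(n,s,l[0]-12,l[1]-12)
print(close_job())
```

```text
tally 0.9991400837898254 0 0
bottle 0.9992536902427673 0 0
timer 0.9983696341514587 0 0
petri 0.999683141708374 0 0
the job is handed in; nothing more can be done
None
```

The holder hangs latched on the rail with the control vial standing in its socket. I handed the job in at about 24 s; `close_job` gives no verdict.

**Holder:** I slid the shoe in from the open left end. The wrist force along the rail stayed below about 8 N. It latched when the plunger dropped: the knob top went from 173.4 mm to 169.6 mm and was still at 169.6 mm in the last picture. The holder's origin sits about 21.6 mm past the plunger axis, against 22 mm expected. I could not read the buffer travel directly; I inferred it from the latch position and the push force.

**Vial:** I lowered it, corrected a 1.8 N side contact in the socket, and released it 2 to 3 mm above the floor. The cap stands 19.4 mm above the block, against 20 mm when seated.

**Last checks that were less than perfect:**
- The cap measured about 3.3 mm off the block's centre, so the vial probably leans slightly. The limit is 6 mm, measured at the vial's base.
- The holder's block sits about 2 mm low, and I measured a tilt of about 0.03 rad before the vial went in. Both are within tolerance.

In the top camera, none of the four bystanders moved by even a pixel. The gripper was open and clear, about 110 mm above where it released the vial.

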